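Draw the hot block out of the dry bath with the lifting rod

TASK

Take the lifting rod from its stand and thread it home in the middle of the hot heating block: feel for the start of the thread with light pressure, then turn it clockwise until it is just snug, without forcing it. Draw the block straight up out of the dry-bath heater without wrenching it against the well, set it gently down, upright, in the middle of the blue cooling pad and let go, leaving the rod standing in it. Never touch the hot block itself, and leave the other things on the bench alone.

Things in the scene. Friction and masses are not known exactly. Their poses are not given: they have to be found in the camera images.
- rod: Steel lifting rod, 100 mm tall, 90 g, loose, upright in the stand. Origin: centre of its lower tip; z up the shaft (10 mm across); x along the orange handle bar. A cross pin (5 mm thick, 21 mm end to end) runs through it along x, parallel to the bar, its axis 4 mm above the tip. A half turn about z looks and works the same.
- rod_grip (a point): Centre of the rod's orange handle bar, on the shaft's axis, 92 mm above the tip; axes as the rod's. The bar is 46 mm long (x), 13 mm wide (y), 16 mm high.
- rod_seat (a point): Centre of the underside of the rod's black collar (32 mm across, 6 mm thick), 17 mm above the tip; axes as the rod's.
- block: Aluminium heating block with dark tube wells, hot, 75 (x) x 95 (y) x 45 mm high, 0.4 to 0.7 kg, loose, in the heater's well with 1.5 mm of play all round. Origin: centre of its underside. Sprung pads in the well grip its y faces, so drawing it out takes some 10 N besides its weight until the pads let go.
- block_mouth (a point): Centre of the tapped hole in the block's top, level with the top face; axes as the block's. Hole 24 mm wide, 26 mm deep, with a brass two-start quick thread inside. The thread's start is a straight slot across the hole, about 8 mm wide, that passes the cross pin only within about 8 degrees. Its direction is not given: within 26 degrees either way of the block's x axis.
- heater: White dry-bath heater, fixed, 210 x 170 x 80 mm high, control panel towards its -x. Origin: on the bench under the centre of its well; axes as the block's. Well 78 (x) x 98 (y) mm, floor 39 mm and rim 80 mm above the bench, so the block's top stands 4 mm above the rim.
- stand: Grey stand, fixed, 70 x 70 x 40 mm high, with a 25 mm hole in which the rod hangs by its collar. Origin: centre of its underside.
- pad: Blue cooling pad, fixed to the bench, 160 x 160 x 10 mm. Origin: centre of its underside.
- pad_top (a point): Centre of the pad's upper face, 10 mm above the bench.
- tip_box: White pipette-tip box with a blue lid, 87 x 122 x 57 mm high, loose; origin under its centre. Leave alone.
- tube_rack: Green tube rack with purple-capped tubes, 70 x 150 x 78 mm high, loose; origin under its centre. Leave alone.
- wash_bottle: Clear bottle with white cap, 64 mm across, 150 mm high, loose; origin under its centre. Leave alone.
- pen_cup: White square pen cup with pens, 70 x 70 x 135 mm high, loose; origin under its centre. Leave alone.
- thread_lip (a point): On the hole's axis, 3 mm below block_mouth: level of the flat brass lip, in two halves with the slot between, on which the cross pin lands if it is not in line with the slot. Pressed lightly and turned in line, the pin drops through the slot by about 10 mm and rests on the thread, the collar then about 2 mm above the block.
- thread_end (a point): On the hole's axis, 15.5 mm below block_mouth: the pin's underside when home. From the slot the rod turns clockwise (seen from above) and must sink with the thread, 2.6 mm per rad, 1.8 mm axial slack. After about 0.7 rad the collar meets the block's top, from 0.9 rad the pin holds the block, at 1.3 to 1.5 rad it is snug (0.1 N m); over 0.2 N m is forcing it. It does not unscrew by itself.
There are look-alikes about, which are no part of the job. Of the things that look like the rod, the smallest one is meant. Several things look just like the pad: the one meant starts farthest from the robot's base.

How it is judged:
By the outcome, as a careful person would: the job done as asked, in the order asked, and still so for the second after the job is handed in, with the robot touching nothing.
It also fails if it takes over 70 s, if anything falls off the work surface, if the arm or the gripper's body presses on something with over 40 N, if the wrist force passes 120 N, or if a joint passes its speed limit or range.

ROBOT

A 6-joint arm with a two-finger parallel gripper is mounted at the origin on the work surface. World frame = base frame: x ahead of the robot, y to its left, z up, the work surface at z = 0. Lengths are in mm, angles in rad, forces in N, time in s.
With the tool pointing down it reaches from about 350 to 875 mm from the base axis. Payload 4.2 kg.
Tool frame: the origin (TCP) lies at the very end of the fingers, on their centre line; the grasp point (between the pads) lies 19 mm behind it; z points along the fingers, x is the direction in which the jaws open and shut, and the axes are right-handed (so a half turn about z gives the same grasp; the last joint's range is limited). The gripper opens to 85 mm and grips with 20 to 120 N. Pads are 22 mm wide; open, the fingers measure 114 mm over their backs; the gripper's body (76 mm by 85 mm) begins 54 mm behind the grasp point. The pads swing forward as they close: fully open they stand 13 mm farther back than shut.
Start: joints at [1.577, 0.385, 0.008, 0, -1.194, -0.259], TCP at [156.291, 605.122, 231.312] pointing down, gripper open.
Joint ranges: [-3.14, 3.14], [-1.21, 2.06], [-1.07, 1.41], [-3.16, 2.05], [-2.99, -0.16], [-3.1, 3.1]. Speed limits (rad/s): [2.79, 2.79, 3.14, 3.14, 3.14, 3.14].

INTERFACE

Orientations are given as a unit quaternion [w, x, y, z].
In Python, from cell import * gives the robot as it stands. Calls block until the motion is done:
- goto(position, orientation): joint-space move of the TCP to a pose.
- move_linear(position, rot=None, speed=150, until_force=None): straight line of the TCP; rot=None keeps the orientation; speed is the mean speed in mm/s. With until_force (N) it stops when the force on the tool has changed by that much, and returns True; else False.
- move_j(angles): joint-space move.
- gripper_open() and grasp(newtons=None): open the fingers fully, or close them until they stop; newtons is the grip in N (None keeps the last).
- hold(seconds).
- ik(position, orientation): joint angles nearest the present ones, or None.
- get_image(name): name is "scene" or "top" or "wrist"; returns a dict with "frame" (420x560x3 uint8, red, green, blue), "fx", "fy", "cx", "cy" (pixels), "world_to_cam" (4x4, takes a point from world to camera coordinates). Camera axes: x right, y down, z forward; pixel columns grow to the right and rows downward; lengths in mm; the calibration is good to about 2 mm. A picture is of the moment at which its call begins. There is no depth.
A pose or a line that the arm cannot do raises IKError and nothing moves.
- close_job(): hands the job in, once; it reports no verdict.
Trained networks look in a picture, given as the dict that the camera call returned (one of the last four; its "shot" number tells which), for a name from the list of things; names that differ only in an ending like _2 or _b are one class to them, and where a whole thing is asked for, a point or a joint stands for the part that bears it (a point fixed in the world has none). Each returns a list of dicts, best first, with "p" (0 to 1); they miss things now and then, are a little off and sometimes report something else, mostly with a low value. They report only what shows in the picture. A call takes as long as a camera call. They do not tell look-alikes from the thing itself.
- look_for(picture, query): "centre" ([x, y, z] in mm, in world coordinates, good to about 4 mm: the middle of the surface that is visible of it).
Readings, each from a call of its own:
- get_clock(): time.
- get_q(): joint angles.
- get_joint_velocities(): joint speeds.
- get_joint_torque(): joint torques, N m.
- get_ee_pos(): TCP position.
- get_tool_rot(): TCP orientation.
- get_force(): force on the tool from outside, world axes, zero at the start.
- get_wrist_torque(): the same for the moment, N m.
- get_opening(): finger opening in mm.
Only numpy, scipy, OpenCV 4.12 (cv2) and the standard library are available. Lean on these libraries where they do the work, as an engineer would, in place of code of your own. Each camera call takes 0.05 s, during which the arm holds its last target. There are 200 camera calls.

## Working session

There is one attempt and no reset: what is moved stays moved. The work goes in short steps, each a Python script; the robot and the scene stay as the last script left them, time stands still between calls to the robot, and variables do not carry over. Pictures are saved under pics/ and viewed, on a budget of 10 in all, crops included, one or two more only if the job needs it, and the job is handed in when it is done.

```bash
mkdir -p pics; ls; python3 - <<'E'
from cell import *
import cv2
s=get_image("scene"); t=get_image("top")
for n,im in(("scene",s),("top",t)):
    cv2.imwrite(f"pics/{n}1.png",im["frame"][:,:,::-1])
    for q in["rod","rod_grip","block","block_mouth","heater","stand","pad","pad_top","tip_box","tube_rack","wash_bottle","pen_cup"]:
        print(n,q,[([round(v) for v in d["centre"]],round(d["p"],2)) for d in look_for(im,q)])
print(get_clock(),get_tool_rot())
E
```

```text
pics
scene rod [([571, 306, 77], 0.93), ([496, 398, 65], 0.6), ([735, -319, 52], 0.43), ([624, 39, 87], 0.19)]
scene rod_grip [([573, 312, 77], 0.88), ([453, 298, 99], 0.66), ([493, 400, 61], 0.57)]
scene block [([625, 29, 83], 0.78), ([455, 300, 97], 0.47)]
scene block_mouth [([623, 30, 81], 0.72)]
scene heater [([668, 32, 83], 0.8)]
scene stand [([472, 287, 38], 0.72)]
scene pad [([340, -99, 14], 0.89), ([450, -320, 14], 0.63)]
scene pad_top [([339, -97, 12], 0.9), ([452, -322, 9], 0.87)]
scene tip_box [([755, 280, 59], 0.56)]
scene tube_rack [([737, -320, 45], 0.7), ([611, -506, 79], 0.4), ([622, 31, 81], 0.29)]
scene wash_bottle [([599, 498, 82], 0.93)]
scene pen_cup [([609, -505, 83], 0.95)]
top rod [([562, 303, 120], 0.77), ([485, 396, 119], 0.55), ([566, 489, 98], 0.3)]
top rod_grip [([483, 396, 120], 0.66), ([450, 297, 126], 0.53), ([563, 305, 120], 0.51), ([445, 292, 43], 0.41)]
top block [([574, 38, 82], 0.17)]
top block_mouth [([619, 34, 76], 0.8)]
top heater [([576, 37, 84], 0.73), ([575, -499, 88], 0.43)]
top stand [([446, 290, 42], 0.93)]
top pad [([328, -96, 6], 0.91), ([441, -320, 10], 0.82)]
top pad_top [([441, -318, 14], 0.76), ([330, -98, 10], 0.73)]
top tip_box [([715, 279, 55], 0.88), ([573, 36, 83], 0.71), ([622, 30, 83], 0.41)]
top tube_rack [([702, -318, 54], 0.67), ([576, -500, 88], 0.46), ([438, -320, 16], 0.2)]
top wash_bottle [([570, 490, 100], 0.82)]
top pen_cup [([576, -502, 91], 0.66)]
1.3 [-7.80535896e-06 -6.12311813e-01  7.90616369e-01 -3.29019158e-06]
```

View pics/scene1.png

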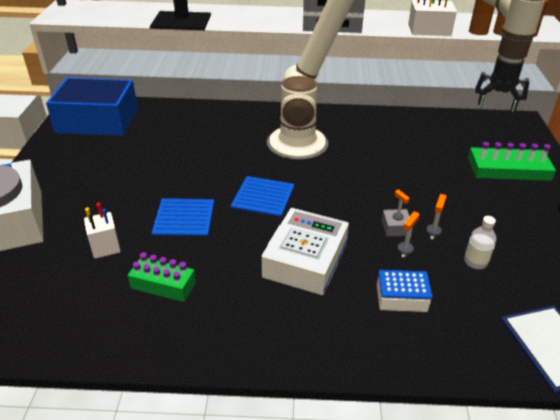

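View pics/top1.png

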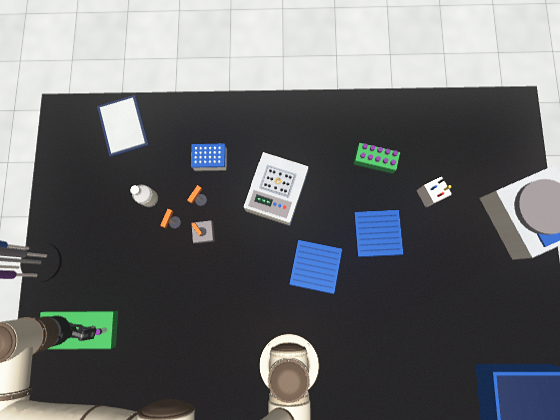

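The scene picture shows the small orange-handled rod in the grey stand at about (398,215), with two larger look-alikes at (410,232) and (438,215). The heater is at (305,245). There are two blue pads at (183,216) and (263,195). In the top picture the rod is at (198,230), the block at (277,181) and the far pad at (379,233). Next I'll look from close by with an empty hand, first over the block and then over the rod.

```bash
cat > h.py <<'E'
from cell import *
import numpy as np, cv2
def tq(yaw):  # tool down, jaw axis at yaw (deg)
    a=np.radians(yaw)/2
    return [0,float(np.cos(a)),float(np.sin(a)),0]
def plane(im,uv,z):
    T=np.array(im["world_to_cam"]);R,t=T[:3,:3],T[:3,3];c=-R.T@t
    uv=np.atleast_2d(uv).astype(float)
    d=np.c_[(uv[:,0]-im["cx"])/im["fx"],(uv[:,1]-im["cy"])/im["fy"],np.ones(len(uv))]@R
    return c[:2]+d[:,:2]*((z-c[2])/d[:,2])[:,None]
def proj(im,P):
    T=np.array(im["world_to_cam"]);p=np.atleast_2d(P)@T[:3,:3].T+T[:3,3]
    return np.c_[p[:,0]/p[:,2]*im["fx"]+im["cx"],p[:,1]/p[:,2]*im["fy"]+im["cy"]]
def blobs(im,lo,hi,z,amin=20):
    m=cv2.inRange(cv2.cvtColor(im["frame"],cv2.COLOR_RGB2HSV),lo,hi); out=[]
    for c in cv2.findContours(m,cv2.RETR_EXTERNAL,cv2.CHAIN_APPROX_NONE)[0]:
        if cv2.contourArea(c)>amin:
            w=plane(im,c[:,0],z); (x,y),(a,b),th=cv2.minAreaRect(w.astype(np.float32))
            if b>a:a,b,th=b,a,th+90
            out.append(dict(c=np.round([x,y],1),size=np.round([a,b],1),ang=round(th,1),px=c[:,0].mean(0).round()))
    return out
ORANGE=((3,130,120),(22,255,255)); BLUE=((100,120,60),(125,255,255))
E
python3 - <<'E'
from h import *
t=get_image("top")
for b in blobs(t,*ORANGE,120): print("orange",b)
for b in blobs(t,*BLUE,10,500): print("blue",b)
goto([621,32,290],tq(-90)); print(get_clock(),get_q().round(2) if hasattr(get_q(),'round') else get_q())
w=get_image("wrist"); cv2.imwrite("pics/w_block.png",cv2.resize(w["frame"][:,:,::-1],(800,600)))
np.save("w_block.npy",w,allow_pickle=True)
print(look_for(w,"block_mouth"),look_for(w,"block"))
goto([448,292,260],tq(-90)); print(get_clock(),get_q())
w=get_image("wrist"); cv2.imwrite("pics/w_rod.png",w["frame"][:,:,::-1]); np.save("w_rod.npy",w,allow_pickle=True)
print(look_for(w,"rod_grip"),look_for(w,"stand"))
for b in blobs(w,*ORANGE,123): print("orange",b)
E
```

```text
orange {'c': array([451. , 299.6]), 'size': array([46.9, 13.3]), 'ang': 36.5, 'px': array([196., 229.])}
orange {'c': array([489.1, 402.2]), 'size': array([63.1, 21.5]), 'ang': 159.0, 'px': array([166., 218.])}
orange {'c': array([569.1, 310.8]), 'size': array([62.2, 22.1]), 'ang': 147.9, 'px': array([194., 194.])}
blue {'c': array([ -83.2, -758.6]), 'size': array([275. , 169.7]), 'ang': 89.8, 'px': array([518., 391.])}
blue {'c': array([328.7, -98.2]), 'size': array([162.4, 160.6]), 'ang': 167.9, 'px': array([316., 267.])}
blue {'c': array([ 444.1, -322.7]), 'size': array([162.7, 160.9]), 'ang': 2.2, 'px': array([378., 233.])}
blue {'c': array([741.1, 292.9]), 'size': array([123.4,  91. ]), 'ang': 91.1, 'px': array([208., 155.])}
3.9667 [ 0.31  0.35  0.1  -0.   -1.32  1.26]
[{'centre': [617.3, 30.7, 90.4], 'p': 0.8}, {'centre': [448.2, -296.5, 7.5], 'p': 0.29}] []
5.3083 [ 8.79997445e-01  2.10901723e-01 -1.65738269e-01  2.93087740e-04
 -1.19377395e+00  6.90012505e-01]
[{'centre': [565.1, 311.3, 132.2], 'p': 0.89}, {'centre': [455.5, 297.4, 119.4], 'p': 0.71}, {'centre': [489.1, 392.7, 132.0], 'p': 0.62}] [{'centre': [464.8, 295.8, 42.4], 'p': 0.63}]
orange {'c': array([450.9, 299.6]), 'size': array([47. , 14.3]), 'ang': 34.7, 'px': array([269., 191.])}
orange {'c': array([484.9, 401.2]), 'size': array([66.5, 23.2]), 'ang': 159.0, 'px': array([146., 150.])}
orange {'c': array([567.3, 309.4]), 'size': array([63.8, 20. ]), 'ang': 147.4, 'px': array([255.,  42.])}
```

View pics/w_block.png

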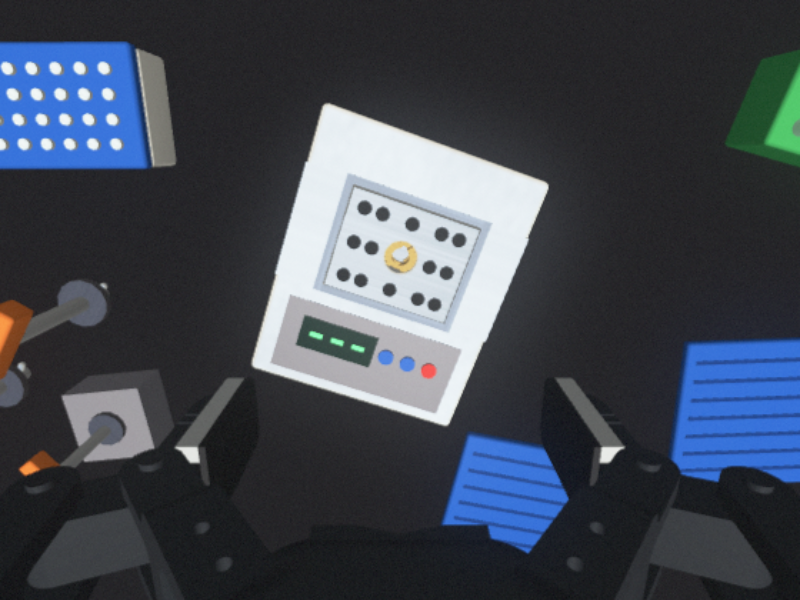

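View pics/w_rod.png

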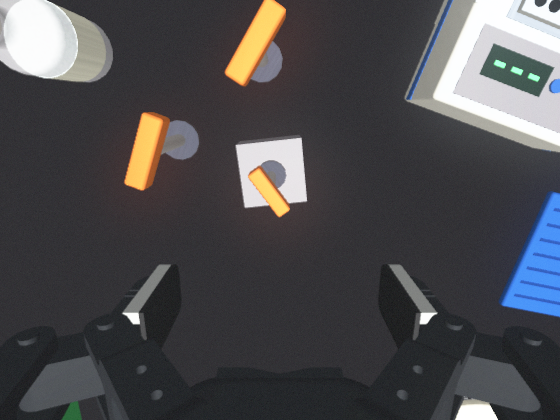

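```bash
python3 - <<'E'
from h import *
w=np.load("w_block.npy",allow_pickle=True).item(); s=.7
c=plane(w,np.array([[325,105],[547,184],[447,424],[253,366]])*s,80); print("heater corners",c.round(1))
b=plane(w,np.array([[357,185],[481,222],[444,324],[323,287]])*s,84); print("block",b.round(1),b.mean(0))
holes=plane(w,np.array([[364,208],[459,240],[434,305],[343,275],[412,224],[389,290]])*s,84); print("holes",holes.round(1),holes[:4].mean(0))
hsv=cv2.cvtColor(w["frame"],cv2.COLOR_RGB2HSV)
m=cv2.inRange(hsv,(12,80,100),(30,255,255)); m[:150]=0;m[210:]=0;m[:,:250]=0;m[:,310:]=0
ys,xs=np.nonzero(m); cc,r=cv2.minEnclosingCircle(np.c_[xs,ys].astype(np.float32)); print(cc,r,plane(w,cc,84))
# rectified view: 0.1 mm/px... 60mm window at z=81, world x up, y left
P=np.array([[650,62],[650,2],[590,2],[590,62]],float)
uv=proj(w,np.c_[P,[81]*4]).astype(np.float32)
H=cv2.getPerspectiveTransform(uv,np.float32([[0,0],[600,0],[600,600],[0,600]]))
cv2.imwrite("pics/rect.png",cv2.warpPerspective(w["frame"],H,(600,600),flags=cv2.INTER_CUBIC)[:,:,::-1])
E
```

```text
heater corners [[723.9  82.8]
 [671.5 -73.4]
 [477.   -7.9]
 [529.2 148.5]]
block [[670.8  61.9]
 [644.9 -27. ]
 [566.6  -2.5]
 [595.9  89.1]] [619.55526331  30.37170809]
holes [[654.7  57.3]
 [631.7 -11.6]
 [581.9   5.5]
 [605.3  73.8]
 [643.3  22.8]
 [593.7  39.6]] [618.40724619  31.23989494]
(280.04052734375, 179.3918914794922) 11.047581672668457 [[619.5566747   31.35258907]]
```

View pics/rect.png

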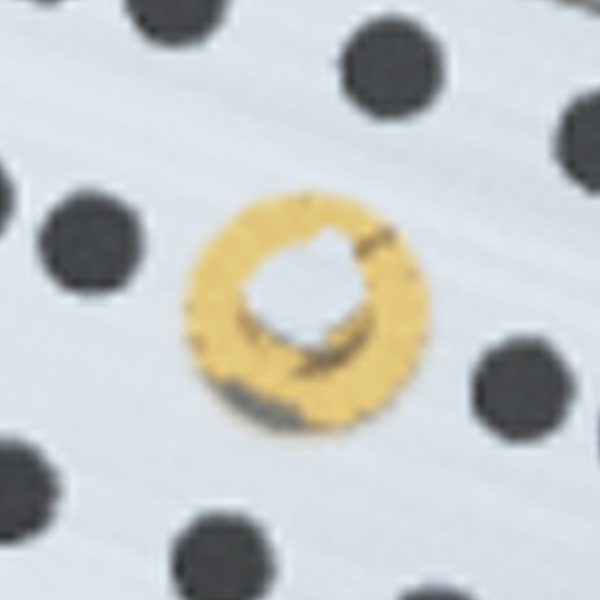

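The rectified crop shows the brass ring centred at about (308,312), which is world (619, 31). The dark slot ends at (262,403) and (375,242) put the slot at a world yaw of about -27 to -34°. The block's x axis is at -18.5°. The second wrist view shows the rod's bar at (269,191), clear of its neighbours. Now I'll grasp the rod and look at the hole from two opposed yaws, so that any hand-eye offset cancels.

```bash
cat >> h.py <<'E'
def brass(w,guess=(619,31)):
    u,v=proj(w,[guess[0],guess[1],82])[0]
    m=cv2.inRange(cv2.cvtColor(w["frame"],cv2.COLOR_RGB2HSV),(14,60,90),(32,255,255))
    k=np.zeros_like(m); cv2.circle(k,(int(u),int(v)),20,255,-1); m&=k
    ys,xs=np.nonzero(m)
    if len(xs)<20: return None
    c,r=cv2.minEnclosingCircle(plane(w,np.c_[xs,ys],82.5).astype(np.float32))
    return np.round(c,1),round(r,1),len(xs)
E
python3 - <<'E'
from h import *
goto([451,299.6,190],tq(-55)); move_linear([451,299.6,96],speed=120)
grasp(80); print("open",get_opening(),get_force(),get_wrist_torque())
move_linear([451,299.6,230],speed=120); print("open",get_opening(),get_clock())
for i,y in enumerate((-120,-300)):
    goto([619,31,270],tq(y)); w=get_image("wrist"); print(y,get_ee_pos(),brass(w),get_clock())
    cv2.imwrite(f"pics/hole{i}.png",w["frame"][:,:,::-1]); np.save(f"hole{i}.npy",w,allow_pickle=True)
    print(proj(w,np.array(get_ee_pos())+[0,0,-73+17]),w["fx"])
E
```

```text
open 11.728102244413165 [-0.54213092  0.18180635  1.05141057] [-0.06210913  0.12821176  0.00158353]
open 11.740804544685941 8.95
-120 [618.59748349  32.24684956 269.75505649] (array([619. ,  31.5]), 11.9, 306) 10.2167
[[278.04154089 227.97901071]] 338.2327303725993
-300 [618.99712142  31.02833642 270.00480222] (array([619.1,  31.7]), 11.9, 311) 12.9167
[[279.79174994 226.56493424]] 338.2327303725993
```

```bash
python3 - <<'E'
from h import *
out=[]
for i in(0,1):
    w=np.load(f"hole{i}.npy",allow_pickle=True).item(); out.append(cv2.resize(w["frame"][120:380,180:380],(400,520),interpolation=cv2.INTER_CUBIC)[:,:,::-1])
cv2.imwrite("pics/pair.png",np.hstack(out))
E
```

```text
(no output)
```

View pics/pair.png

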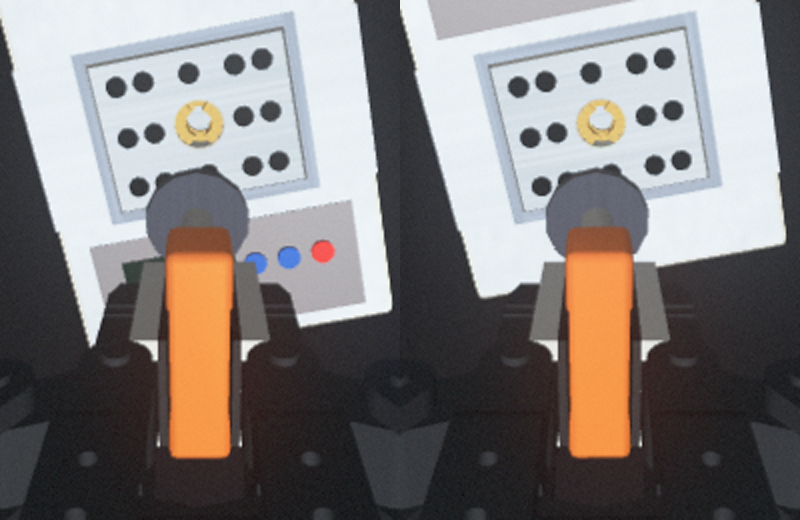

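The pair shows the brass ring at (199,123) with the slot lined up with the bar, so the slot is at about -30°, and the bar sits squarely in the jaws. I'll check the rod's along-bar position in the hand from the collar's far edge, then feel for the slot.

```bash
python3 - <<'E'
from h import *
w=np.load("hole1.npy",allow_pickle=True).item(); a=np.linspace(0,2*np.pi,72)
for off in(-2,0,2):
    u=np.array([np.cos(np.radians(-30)),np.sin(np.radians(-30))])*off
    p=np.vstack([proj(w,np.c_[619+u[0]+16*np.cos(a),31+u[1]+16*np.sin(a),np.full(72,z)]) for z in(214,220)])
    print(off,"top row",(p[:,1].min()-120)*2,"cols",(p[:,0].min()-180)*2+400,(p[:,0].max()-180)*2+400)
goto([619,31.6,185],tq(-120)); hold(.3)
print(get_ee_pos(),get_force())
hit=move_linear([619,31.6,141],speed=20,until_force=4)
print(hit,get_ee_pos(),get_force(),get_wrist_torque(),get_clock())
E
```

```text
-2 top row 157.7899053082545 cols 546.8900001890756 652.2066645808729
0 top row 164.08379618210694 cols 547.026764109826 652.0495433359949
2 top row 170.3428690770196 cols 547.162766718274 651.893296382346
[619.01843761  31.61293941 185.02018836] [ 0.30203685 -1.13412888 -0.70298592]
False [619.20352898  31.64002075 141.54710748] [-1.77630965  0.56396899  4.07941971] [ 0.09824891  0.48819794 -0.01575634] 18.2167
```

The pin dropped straight through the slot: TCP z is 141.5 and the force is only 4 N. The side force and the collar's edge both suggest the rod sits 1–2 mm off along the bar in the jaws. I'll trim that out before turning.

```bash
python3 - <<'E'
from h import *
u=np.array([np.cos(np.radians(-30)),np.sin(np.radians(-30)),0])
for off in(0.7,1.4,2.1,2.8):
    move_linear(list(np.array([619,31.6,142.2])-off*u),speed=5); hold(.2)
    print(off,get_ee_pos().round(2) if hasattr(get_ee_pos(),'round') else get_ee_pos(),np.round(get_force(),2),np.round(get_wrist_torque(),3))
print(get_clock())
E
```

```text
0.7 [618.26  31.92 141.85] [ 0.43 -0.44 -0.49] [-0.062 -0.027 -0.009]
1.4 [617.72  32.32 142.13] [ 0.31  1.24 -1.44] [-0.003 -0.058  0.013]
2.1 [617.3   32.59 142.24] [ 0.65 -0.63 -0.45] [-0.25  -0.248 -0.02 ]
2.8 [616.83  32.89 142.28] [ 1.13 -0.97 -2.43] [-0.715 -0.835  0.034]
20.3167
```

```bash
cat >> h.py <<'E'
OFF=1.2; C=np.array([619.05,31.6])
def rodpose(th,z,c=C):   # th: clockwise turn from the slot; TCP pose with the rod axis on c
    b=np.radians(-30)-th
    return [*(c-OFF*np.array([np.cos(b),np.sin(b)])),z],tq(-120-np.degrees(th))
E
python3 - <<'E'
from h import *
th=0; 
while th<1.55:
    th+= .1 if th<.99 else .04
    z=max(141.7-2.6*th,139.8)
    p,q=rodpose(th,z); move_linear(p,q,speed=3); hold(.05)
    f=np.array(get_force()); T=np.mean([get_wrist_torque() for _ in range(4)],0)
    print(round(th,2),"z",round(get_ee_pos()[2],2),"F",f.round(1),"T",T.round(3),round(get_clock(),2))
    if abs(T[2])>.09 or abs(f[2])>12 or np.linalg.norm(f[:2])>10: print("stop"); break
E
```

```text
0.1 z 141.39 F [-0.3 -0.2  0.2] T [ 0.063  0.199 -0.016] 21.12
0.2 z 141.16 F [ 0.2 -1.1 -0.4] T [ 0.017  0.124 -0.002] 21.43
0.3 z 141.0 F [-0.5  0.1  0.6] T [0.041 0.012 0.007] 21.73
0.4 z 140.74 F [-0.3  0.2  1.1] T [-0.043  0.033  0.011] 22.02
0.5 z 140.48 F [ 0.2 -0.   0.9] T [-0.078  0.066 -0.005] 22.32
0.6 z 140.22 F [ 0.7 -0.4  1.1] T [0.001 0.074 0.026] 22.62
0.7 z 140.2 F [-0.5 -0.   3.1] T [-0.219  0.111 -0.02 ] 22.93
0.8 z 140.17 F [-0.1 -0.9  3.3] T [-0.301  0.127 -0.026] 23.23
0.9 z 140.17 F [-0.9 -0.5  5.3] T [-0.366  0.212  0.006] 23.52
1.0 z 140.15 F [-1.1 -1.3  5.1] T [-0.389  0.325 -0.033] 23.82
1.04 z 140.13 F [-1.1 -1.9  5.3] T [-0.302  0.314 -0.031] 24.12
1.08 z 140.12 F [-1.5 -1.5  5.4] T [-0.347  0.361 -0.   ] 24.43
1.12 z 140.12 F [-1.6 -0.3  5.6] T [-0.346  0.414 -0.006] 24.73
1.16 z 140.1 F [-1.3 -2.3  5.8] T [-0.298  0.456 -0.041] 25.02
1.2 z 140.12 F [-0.9 -0.7  5.4] T [-0.226  0.565 -0.035] 25.32
1.24 z 140.09 F [-1.3 -0.2  6.7] T [-0.17   0.568 -0.047] 25.62
1.28 z 140.08 F [-2.4  0.2  6.4] T [-0.197  0.623  0.012] 25.93
1.32 z 140.1 F [-1.   0.1  6.8] T [-0.125  0.669 -0.04 ] 26.23
1.36 z 140.07 F [-1.  -0.7  5.6] T [-0.088  0.664  0.017] 26.52
1.4 z 140.09 F [-1.2 -0.5  5.6] T [-0.075  0.718  0.062] 26.82
1.44 z 140.05 F [-1.8 -0.2  5.6] T [-0.052  0.713  0.042] 27.12
1.48 z 140.06 F [-1.1  0.8  5.7] T [-0.01   0.772  0.096] 27.43
stop
```

```bash
python3 - <<'E'
from h import *
def rd():
    F=[];T=[]
    for _ in range(10): hold(.02);F.append(get_force());T.append(get_wrist_torque())
    return np.mean(F,0).round(2),np.mean(T,0).round(3)
th=1.48; print(rd(),get_tool_rot())
for z in(140.0,140.3,140.6):
    p,q=rodpose(th,z); move_linear(p,q,speed=3); print(z,get_ee_pos(),rd(),get_opening())
print(get_clock())
E
```

```text
(array([-1.73, -0.03,  6.17]), array([-0.015,  0.767,  0.104])) [-4.70914305e-04  2.12232706e-01  9.77219041e-01 -5.04912107e-05]
140.0 [619.0453657   32.83302318 140.07186994] (array([-2.21, -0.04,  5.39]), array([0.032, 0.759, 0.166])) 11.640591289046663
140.3 [619.04868187  32.82716338 140.06679491] (array([-2.26,  0.35,  4.22]), array([0.195, 0.919, 0.256])) 11.613078511482145
140.6 [619.08110041  32.77100142 140.06764571] (array([-2.7 ,  0.77,  1.96]), array([0.361, 0.947, 0.189])) 11.609815343696791
28.8417
```

The measured torque crept up while I eased z: it read up to 0.26 N m, with about 0.03 noise. I'll relax the twist now so nothing is forced.

```bash
cat >> h.py <<'E'
def rd():
    F=[];T=[]
    for _ in range(10): hold(.02);F.append(get_force());T.append(get_wrist_torque())
    return np.mean(F,0).round(2),np.mean(T,0).round(3)
def yaw():
    q=get_tool_rot(); return round(2*np.degrees(np.arctan2(q[2],q[1])),2)
E
python3 - <<'E'
from h import *
for th in(1.46,1.44):
    p,q=rodpose(th,140.4); move_linear(p,q,speed=3); print(th,get_ee_pos(),yaw(),rd())
# probe lateral relief along world x
for dx in(-.5,.5):
    p,q=rodpose(1.44,140.4,C+[dx,0]); move_linear(p,q,speed=3); print(dx,get_ee_pos(),yaw(),rd())
print(get_clock())
E
```

```text
1.46 [619.13791378  32.74037268 140.07402138] 156.3 (array([-3.36,  1.44,  1.62]), array([ 0.462,  1.166, -0.018]))
1.44 [619.23701138  32.69645407 140.10319799] 157.47 (array([-3.37,  1.09,  0.71]), array([ 0.441,  1.19 , -0.015]))
-0.5 [619.14516755  32.71337745 140.11955363] 157.49 (array([-1.68,  0.78, -2.23]), array([ 0.317,  0.609, -0.012]))
0.5 [619.31888098  32.68647984 140.13069159] 157.49 (array([-4.32,  1.48, -1.53]), array([ 0.535,  1.551, -0.047]))
30.8083
```

```bash
python3 - <<'E'
from h import *
c=C+[-.9,.3]
for z in(140.4,142,145,150,160,175,192):
    p,q=rodpose(1.44,z,c); move_linear(p,q,speed=3 if z<141 else 8 if z<151 else 15)
    f=np.round(get_force(),1); T=np.round(get_wrist_torque(),2); print(z,np.round(get_ee_pos(),2),yaw(),f,T,round(get_opening(),2),round(get_clock(),1))
    if np.hypot(*f[:2])>8: print("side force"); break
w=get_image("wrist"); cv2.imwrite("pics/lift.png",w["frame"][:,:,::-1])
E
```

```text
140.4 [619.04  32.88 140.16] 157.49 [ 0.  -0.6 -6.1] [-0.04  0.38 -0.01] 11.42 31.4
142 [618.39  33.04 140.42] 157.47 [  2.6  -1.1 -16.7] [-0.17 -0.68  0.01] 11.28 31.8
145 [617.83  33.02 144.46] 157.48 [ -0.3   0.3 -18.6] [ 0.02 -0.22  0.1 ] 11.57 32.3
150 [618.44  33.   150.11] 157.5 [ -1.2   0.2 -18.2] [0.18 0.49 0.04] 11.47 33.1
160 [618.77  33.01 160.44] 157.5 [ -1.7   0.2 -16.6] [ 0.04  0.38 -0.01] 11.64 33.9
175 [619.28  33.   175.64] 157.51 [ 0.3  0.4 -7.2] [ 0.02 -0.04  0.02] 11.27 35.0
192 [618.52  33.   191.8 ] 157.5 [ 0.2  0.5 -6.9] [-0.01 -0.04  0.04] 11.24 36.3
```

View pics/lift.png

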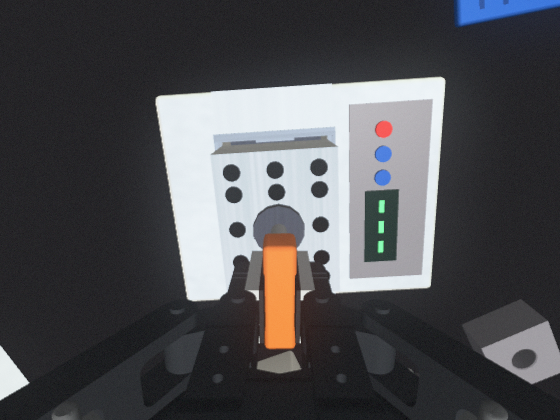

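The lift picture shows the block hanging level on the rod, with the collar flat at (279,230), clear of the well. The force is back to about 7 N and the side force is near zero. Now I'll carry it to the far pad.

```bash
python3 - <<'E'
from h import *
p,q=rodpose(1.44,245,C+[-.9,.3]); move_linear(p,q,speed=60)
P=np.array([444.8,-322]); th=1.0786
p,q=rodpose(th,245,P); move_linear(p,q,speed=150)
p,q=rodpose(th,135,P); move_linear(p,q,speed=80)
hold(.3); print(np.round(get_ee_pos(),2),yaw(),get_force(),get_clock())
t=get_image("top"); cv2.imwrite("pics/over.png",cv2.resize(t["frame"][160:310,280:480,::-1],(800,600),interpolation=cv2.INTER_CUBIC))
p,q=rodpose(th,106,P); hit=move_linear(p,q,speed=10,until_force=3)
print(hit,np.round(get_ee_pos(),2),rd(),get_clock())
E
```

```text
[ 444.92 -320.82  135.22] 178.2 [ 0.5008268   0.57711329 -6.95963451] 42.0167
True [ 445.47 -320.85  111.08] (array([1.8 , 0.53, 6.02]), array([ 0.197, -0.336, -0.004])) 44.3333
```

```bash
python3 - <<'E'
from h import *
e=np.array(get_ee_pos()); move_linear([e[0],e[1],111.5],speed=3); print(np.round(get_ee_pos(),2),rd())
gripper_open(); print(get_opening(),rd())
e=get_ee_pos(); move_linear([e[0],e[1],250],speed=80)
w=get_image("wrist"); cv2.imwrite("pics/placed_w.png",w["frame"][:,:,::-1])
for b in blobs(w,*ORANGE,138): print("bar",b)
for b in blobs(w,*BLUE,10,3000): print("pad",b)
goto([480,-50,300],tq(-180)); hold(.2)
t=get_image("top"); s=get_image("scene")
for b in blobs(t,*ORANGE,138): print("top bar",b)
for b in blobs(t,*BLUE,10,500): print("top pad",b)
print("block",look_for(t,"block"),look_for(s,"block"))
cv2.imwrite("pics/end.png",np.hstack([cv2.resize(i["frame"][a:a+150,b:b+200,::-1],(400,300),interpolation=cv2.INTER_CUBIC) for i,a,b in((t,160,280),(s,130,100))]))
print(get_force(),get_clock())
E
```

```text
[ 445.29 -320.77  111.18] (array([ 2.56, -1.1 ,  0.33]), array([-0.415, -0.88 ,  0.048]))
85.71017964415377 (array([-0.1 ,  0.22,  0.06]), array([-0.023, -0.02 ,  0.004]))
pad {'c': array([ 347.4, -104. ]), 'size': array([163.7, 122.8]), 'ang': 78.0, 'px': array([355., 324.])}
pad {'c': array([ 443.8, -323.1]), 'size': array([160.2, 160. ]), 'ang': 92.3, 'px': array([279., 163.])}
top bar {'c': array([ 446.5, -320.6]), 'size': array([45.1,  9.8]), 'ang': 89.4, 'px': array([386., 227.])}
top bar {'c': array([486.3, 396.7]), 'size': array([62.3, 21.2]), 'ang': 159.0, 'px': array([166., 218.])}
top bar {'c': array([565.4, 306.8]), 'size': array([61.4, 20.9]), 'ang': 147.8, 'px': array([194., 194.])}
top pad {'c': array([ -83.2, -758.6]), 'size': array([275. , 169.7]), 'ang': 89.8, 'px': array([518., 391.])}
top pad {'c': array([328.9, -98.3]), 'size': array([162. , 160.6]), 'ang': 167.9, 'px': array([316., 266.])}
top pad {'c': array([ 444.3, -322.6]), 'size': array([162.8, 160.7]), 'ang': 2.3, 'px': array([378., 233.])}
top pad {'c': array([740.4, 292.8]), 'size': array([123.4,  89.5]), 'ang': 91.1, 'px': array([208., 155.])}
block [{'centre': [568.9, 492.9, 98.5], 'p': 0.68}, {'centre': [441.3, -310.3, 52.5], 'p': 0.58}] [{'centre': [479.0, -317.5, 57.4], 'p': 0.68}, {'centre': [638.1, 29.9, 79.4], 'p': 0.27}]
[ 0.03421639 -0.40693116 -0.19862254] 50.3333
```

View pics/end.png

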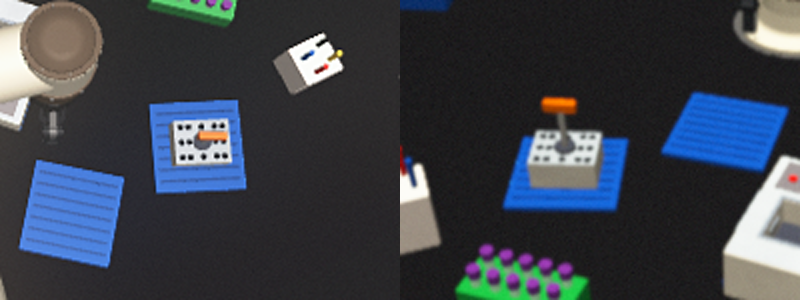

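View pics/placed_w.png

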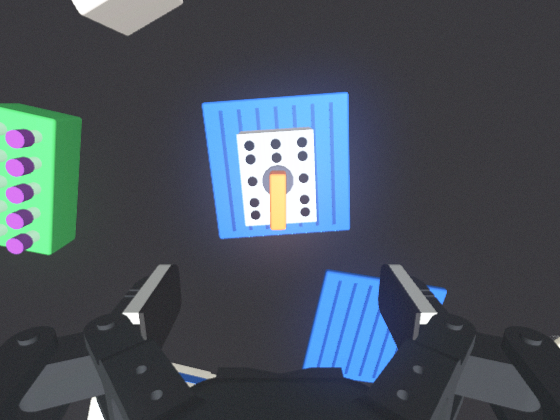

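The closing pictures show the block upright in the middle of the far pad. The rod is standing in it and the hand is clear. The bar is at (446,-321) and the pad centre at (444,-323), about 3 mm apart, so I'm handing in.

```bash
python3 -c "
from cell import *
print(get_clock()); close_job()"
```

```text
50.3333
the job is handed in; nothing more can be done
```

The block is out of the heater, upright in the middle of the far blue pad, with the rod left standing in it. I handed the job in at 50.3 s of the 70 s allowed.

- **Rod:** I took the smallest rod from the stand. The pin dropped through the slot under about 4 N, and I turned it about 1.48 rad clockwise, letting it sink with the thread, until it was snug.
- **Lift and placing:** I drew the block straight up, with at most about 19 N of pull and under 3 N of side force in the checks along the way. It touched the pad at the expected height, and I eased off the load before letting go.
- **Last checks:** The handle's centre is about 3 mm from the pad's centre, the block looks upright in all three views, and the force on the open hand is near zero. The other things on the bench look undisturbed.

Three readings were less clean:
- **Torque:** It read 0.10 N m when I stopped turning. It then crept up to about 0.26 N m for under a second while I eased the height, which is above the 0.2 N m limit for forcing. I relaxed the twist at once and it fell to about zero.
- **Sideways load before lifting:** With the rod home I saw side forces of up to about 4.5 N and a moment of about 1.5 N m. I trimmed the side force out before the lift.
- **Block detections at the end:** They were less certain than the other checks. The top camera ranked the wash bottle above the block, and the scene camera also gave a weak false hit at the heater.

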